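Re-rack the impact sockets from the carry bar to the clip rail

TASK

Four impact sockets with coloured sleeves have come back from a job in a mixed row on the plain steel carry bar. Move them over to the aluminium rail, whose clips are already set in the order the bolts will be tightened on the next job: set each socket upright and fully down over the stud of the clip of its own colour and size, and do not let any socket fall over.

Things in the scene. Friction and masses are not known exactly. Their poses are not given: they have to be found in the camera images.
- blue_socket: Loose dark steel impact socket with a blue plastic sleeve, 36 mm outside diameter, 52 mm tall, upright on a stud of the carry bar at the start. Origin: centre of its underside; z up its axis. Hexagon mouth on top; a round drive hole from below, 20 mm wide and over 22 mm deep, goes over a stud. Grip it from above across the sleeve.
- yellow_socket: Loose dark steel impact socket with a yellow plastic sleeve, 42 mm outside diameter, 56 mm tall, upright on a stud of the carry bar at the start. Origin: centre of its underside; z up its axis. Hexagon mouth on top; a round drive hole from below, 20 mm wide and over 22 mm deep, goes over a stud. Grip it from above across the sleeve.
- red_socket: Loose dark steel impact socket with a red plastic sleeve, 49 mm outside diameter, 60 mm tall, upright on a stud of the carry bar at the start. Origin: centre of its underside; z up its axis. Hexagon mouth on top; a round drive hole from below, 20 mm wide and over 22 mm deep, goes over a stud. Grip it from above across the sleeve.
- green_socket: Loose dark steel impact socket with a green plastic sleeve, 56 mm outside diameter, 64 mm tall, upright on a stud of the carry bar at the start. Origin: centre of its underside; z up its axis. Hexagon mouth on top; a round drive hole from below, 20 mm wide and over 22 mm deep, goes over a stud. Grip it from above across the sleeve.
- blue_clip: Fixed clip on the rail: round blue seat 36 mm wide (as the blue socket), its top 24 mm above the bench, small blue tab on its -x side. Origin: on the bench under the seat's centre; z up, y along the rail. On its centre a black stud, 11 mm thick, 22 mm tall (tip 46 mm above the bench), tapering to 5 mm at the tip.
- yellow_clip: Fixed clip on the rail: round yellow seat 42 mm wide (as the yellow socket), its top 24 mm above the bench, small yellow tab on its -x side. Origin: on the bench under the seat's centre; z up, y along the rail. On its centre a black stud, 11 mm thick, 22 mm tall (tip 46 mm above the bench), tapering to 5 mm at the tip.
- red_clip: Fixed clip on the rail: round red seat 49 mm wide (as the red socket), its top 24 mm above the bench, small red tab on its -x side. Origin: on the bench under the seat's centre; z up, y along the rail. On its centre a black stud, 11 mm thick, 22 mm tall (tip 46 mm above the bench), tapering to 5 mm at the tip.
- green_clip: Fixed clip on the rail: round green seat 56 mm wide (as the green socket), its top 24 mm above the bench, small green tab on its -x side. Origin: on the bench under the seat's centre; z up, y along the rail. On its centre a black stud, 11 mm thick, 22 mm tall (tip 46 mm above the bench), tapering to 5 mm at the tip.
- carry_bar: Fixed plain steel bar, 42 x 372 mm, with four dark studs 84 mm apart and a low rod handle at each end; the sockets stand on it in any order. Its top is 24 mm above the bench; studs as those of the clips. Origin: on the bench under its middle; y along the bar, roughly world y. Bar or rail may be the nearer one.
- socket_rail: Fixed aluminium rail, 34 x 390 mm, with black end stops; the four clips stand on it 84 mm apart, in any order. Origin: on the bench under its middle; y along the rail, roughly world y, about parallel to the bar, 120 to 180 mm from it in x.
Not all that is in view belongs to the job. Leave any purple look-alike of the green_socket alone. What is shaped like the blue_socket but purple is not meant.

How it is judged:
At the end, for the whole second after the job is handed in: Each of the four sockets stands upright (within 0.12 rad) on the clip of its own colour, its axis within 10 mm of the stud's, its underside down on the seat (20 to 28 mm above the bench), released and at rest (horizontal distance between blue_socket and blue_clip below 0.01 m and z of blue_socket in the frame of blue_clip between 0.02 and 0.028 m and angle between each of blue_socket, yellow_socket, red_socket, green_socket's own z axis and vertical below 0.12 rad and linear speed of each of blue_socket, yellow_socket, red_socket, green_socket below 0.03 m/s and horizontal distance between yellow_socket and yellow_clip below 0.01 m and z of yellow_socket in the frame of yellow_clip between 0.02 and 0.028 m and horizontal distance between red_socket and red_clip below 0.01 m and z of red_socket in the frame of red_clip between 0.02 and 0.028 m and horizontal distance between green_socket and green_clip below 0.01 m and z of green_socket in the frame of green_clip between 0.02 and 0.028 m); the robot touches nothing.
It fails at once if a socket is knocked or dropped onto its side (angle between any of blue_socket, yellow_socket, red_socket, green_socket's own z axis and vertical above 1 rad).
It also fails if it takes over 96 s, if anything falls off the work surface, if the arm or the gripper's body presses on something with over 40 N, if the wrist force passes 120 N, or if a joint passes its speed limit or range.

ROBOT

A 6-joint arm with a two-finger parallel gripper is mounted at the origin on a cart in front of the work surface, level with it; the furniture and walls round the work are solid. World frame = base frame: x ahead of the robot, y to its left, z up, the work surface at z = 0. Lengths are in m, angles in rad, forces in N, time in s.
With the tool pointing down it reaches from about 0.35 to 0.775 m from the base axis. Payload 5.5 kg.
Tool frame: the origin (TCP) lies at the very end of the fingers, on their centre line; the grasp point (between the pads) lies 19 mm behind it; z points along the fingers, y is the line along which they close (so a half turn about z gives the same grasp; the last joint's range is limited). The gripper opens to 85 mm and grips with 20 to 120 N. Pads are 22 mm wide; open, the fingers measure 114 mm over their backs; the gripper's body (76 mm by 85 mm) begins 54 mm behind the grasp point. The pads swing forward as they close: fully open they stand 13 mm farther back than shut.
Start: joints at [-1.465, 0.313, 0.046, 1.304, 0, 1.431], TCP at [0.14, -0.558, 0.194] pointing down, gripper open.
Joint ranges: [-2.76, 2.76], [-0.86, 1.69], [-1.03, 1.26], [-2.2, 2.34], [-1.47, 1.5], [-3.14, 3.14]. Speed limits (rad/s): [2.57, 2.57, 3.14, 3.14, 3.14, 3.14].

INTERFACE

Orientations are given as a unit quaternion [w, x, y, z].
In Python, from workcell import env, viewer, nets gives the robot as it stands. The module is installed in compiled form; this text tells all that it offers.
- The arm moves only by the tool run_rows, called after "Request:" by a JSON object that holds its "fn" and its "kwargs", one argument or row to a line. Schema: {"type":"object","properties":{"moves":{"type":"array","items":{"type":"object","properties":{"dx":{"type":"number"},"dy":{"type":"number"},"dz":{"type":"number"},"drx":{"type":"number"},"dry":{"type":"number"},"drz":{"type":"number"}},"additionalProperties":false},"minItems":1,"maxItems":8},"finger_gap":{"type":"number"},"grip_n":{"type":"number"},"only":{"type":"string"},"quiet":{"type":"boolean"},"lines":{"type":"string"}},"required":["moves"],"additionalProperties":false}. moves is a list of rows, 1 to 8 of them, each an object with the fields dx, dy, dz (the shift in m), drx, dry, drz (a rotation vector in rad); a field left out counts as zero; each row is the pose to reach, as a shift and turn from the pose commanded when the call began, along the tool's axes at that moment; what a row does not reach only later rows make up. A row lasts 1/8 s, in which the tool goes at most 0.0625 m and 0.188 rad, less where a joint would pass 70% of its speed; a pose out of reach is approached as far as the arm can. finger_gap is the finger opening in m, set as the call begins (left out keeps the last). The fingers move at their own pace and stop on an object; grip_n is the grip in N (left out, the last holds). Time passes only in rows, so rows that do not move let the fingers close. The tool returns the time, the measured TCP pose, the force, the opening and the grip force at its end. only (a regular expression) keeps the lines of the reply that match it, lines (a string "A,B") keeps lines A to B, and quiet returns only ok. Input that does not fit is refused with a message, and nothing moves.
- env.get_state(): the state, without advancing time (a new reading comes with each control period).
- viewer.read_camera(name): name is "side" or "top"; returns a dict with "image" (384x512x3 uint8, red, green, blue), "K" (3x3 intrinsics, pixels), "R" (3x3) and "t" (3): a world point X has camera coordinates R X + t. Camera axes: x right, y down, z forward; pixel columns grow to the right and rows downward; lengths in m; the calibration is good to about 2 mm. A picture is of the moment at which its call begins. There is no depth.
- env.hand_in(): hands the job in; it is judged then, once.
Trained networks look in a picture, given as the dict that the camera call returned (one of the last four; its "shot" number tells which), for a name from the list of things; names that differ only in an ending like _2 or _b are one class to them, and where a whole thing is asked for, a point or a joint stands for the part that bears it (a point fixed in the world has none). Each returns a list of dicts, best first, with "confidence" (0 to 1); they miss things now and then, are a little off and sometimes report something else, mostly with a low value. They report only what shows in the picture. A call takes as long as a camera call. They do not tell look-alikes from the thing itself.
- nets.outline_of(label, picture): "region" (384x512 bool, what is visible of it) and "box" ([left, top, right, bottom] in pixels, round what is visible of it).
The state is a dict: "clock": time; "joint_pos": joint angles; "qvel": joint speeds; "tau": joint torques, N m; "tcp_pos": TCP position; "orientation": TCP orientation; "wrist_force": force on the tool from outside, world axes, zero at the start; "ft_torque": the same for the moment, N m; "finger_gap": finger opening in m; "grip_force": force on a finger pad.
Only numpy, scipy, OpenCV 4.12 (cv2) and the standard library are available. Lean on these libraries where they do the work, as an engineer would, in place of code of your own. Each camera call takes 0.05 s, during which the arm holds its last target. There are 200 camera calls.

## Working session

There is one attempt and no reset: what is moved stays moved. The work goes in short steps, Python scripts to look and compute and a tool call to move; the robot and the scene stay as the last step left them, time stands still between calls to the robot, and variables do not carry over. Pictures are saved under pics/ and viewed, at most 14 in all, crops included, and the job is handed in when it is done.

```bash
mkdir -p pics; cat > h.py <<'E'
import numpy as np, cv2
from workcell import env, viewer, nets
S=['blue','yellow','red','green']
def pix(p,X):
    c=p['R']@np.asarray(X,float)+p['t']; q=p['K']@c; return q[:2]/q[2]
def ray(p,uv):
    d=p['R'].T@np.linalg.inv(p['K'])@np.array([uv[0],uv[1],1.]); o=-p['R'].T@p['t']; return o,d/np.linalg.norm(d)
def atz(p,uv,z):
    o,d=ray(p,uv); return o+d*(z-o[2])/d[2]
def save(p,n): cv2.imwrite('pics/'+n+'.png',p['image'][:,:,::-1])
E
python3 - <<'E'
from h import *
np.set_printoptions(precision=3,suppress=True)
s=env.get_state(); print(s['clock'],s['tcp_pos'],s['orientation'])
for c in ['top','side']:
    p=viewer.read_camera(c); save(p,c+'0'); print(c,'cam at',-p['R'].T@p['t'],'K',p['K'][0,0], 'fwd',p['R'][2])
    for n in [a+'_socket' for a in S]+[a+'_clip' for a in S]:
        for r in nets.outline_of(n,p)[:3]:
            ys,xs=np.nonzero(r['region']); print(n,round(r['confidence'],2),r['box'],xs.mean().round(1),ys.mean().round(1),len(xs))
print(env.get_state()['clock'])
E
```

```text
0.0 [ 0.14  -0.557  0.193] [-0.001  0.992  0.123  0.   ]
top cam at [ 0.401 -0.205  0.943] K 473.11330497313605 fwd [ 0.106 -0.006 -0.994]
blue_socket 0.79 [136.1, 199.6, 156.2, 219.7] 143.4 209.5 338
blue_socket 0.7 [331.1, 231.2, 352.8, 251.9] 339.4 242.9 274
yellow_socket 0.92 [174.6, 191.5, 198.7, 216.3] 187.3 204.3 403
yellow_socket 0.16 [135.5, 197.4, 152.4, 220.4] 142.6 209.1 360
red_socket 0.71 [263.1, 182.4, 290.3, 210.8] 275.8 196.8 519
green_socket 0.61 [214.0, 186.0, 245.7, 215.0] 231.5 200.3 638
green_socket 0.55 [339.7, 164.3, 375.5, 195.1] 359.1 178.7 830
blue_clip 0.57 [254.0, 126.1, 275.8, 158.7] 265.5 142.7 475
yellow_clip 0.94 [173.4, 127.3, 190.6, 151.3] 181.1 136.9 472
red_clip 0.58 [128.9, 123.0, 153.1, 147.5] 138.7 133.6 532
green_clip 0.77 [211.0, 124.6, 238.2, 158.7] 223.5 138.6 649
side cam at [ 0.22  -0.951  0.519] K 388.84922595869176 fwd [ 0.328  0.806 -0.492]
blue_socket 0.74 [204.0, 160.2, 217.7, 183.3] 211.1 170.8 233
blue_socket 0.72 [227.0, 250.4, 243.4, 279.8] 233.0 265.6 470
yellow_socket 0.64 [215.6, 172.7, 234.4, 194.3] 222.1 180.5 306
yellow_socket 0.39 [243.3, 196.8, 261.8, 233.2] 251.8 212.8 644
red_socket 0.83 [243.9, 195.5, 261.9, 231.1] 251.7 213.3 614
green_socket 0.94 [284.0, 243.1, 315.6, 283.1] 299.4 260.4 998
green_socket 0.87 [224.3, 180.8, 248.1, 215.0] 235.7 194.6 586
blue_clip 0.66 [281.4, 204.9, 305.0, 219.8] 291.9 214.4 275
yellow_clip 0.66 [259.2, 173.6, 280.9, 190.0] 269.9 182.4 210
red_clip 0.46 [253.3, 161.6, 270.4, 176.3] 260.1 169.5 158
green_clip 0.63 [268.4, 187.0, 294.6, 206.5] 280.5 196.6 269
green_clip 0.36 [214.4, 171.5, 230.6, 195.6] 222.0 181.7 268
0.9
```

View pics/top0.png

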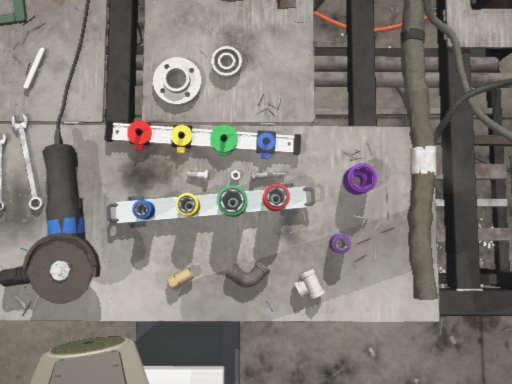

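View pics/side0.png

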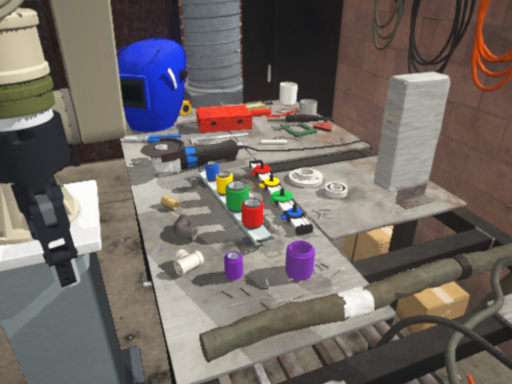

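The top view shows the bar at about row 203, with sockets from left to right: blue (143,209), yellow (187,204), green (232,201) and red (276,197). The rail is behind it, with clips red (140,132), yellow (181,136), green (223,138) and blue (266,141). The purple look-alikes at (360,179) and (340,243) stand apart from both. The side view agrees. Next I'll measure with both views.

```bash
cat > m.py <<'E'
from h import *
from scipy.optimize import least_squares
np.set_printoptions(precision=4,suppress=True)
HUE={'blue':(105,128),'yellow':(20,35),'red':(172,8),'green':(60,90)}
DIA=dict(blue=.036,yellow=.042,red=.049,green=.056); HT=dict(blue=.052,yellow=.056,red=.060,green=.064)
def mask(p,c,box):
    hsv=cv2.cvtColor(p['image'],cv2.COLOR_RGB2HSV); H,Sa,V=[hsv[...,i].astype(int) for i in range(3)]
    a,b=HUE[c]; m=((H>=a)&(H<=b)) if a<b else ((H>=a)|(H<=b))
    m&=(Sa>120)&(V>50); k=np.zeros_like(m); l,t,r,bo=[int(v) for v in box]; k[t-3:bo+4,l-3:r+4]=1
    m=(m&k).astype(np.uint8); n,lab,st,ce=cv2.connectedComponentsWithStats(m)
    return lab==1+np.argmax(st[1:,4])
def ebox(m):
    ys,xs=np.nonzero(m); return np.array([xs.min(),ys.min(),xs.max()+1,ys.max()+1],float)
def circ(x,y,z,r):
    a=np.linspace(0,2*np.pi,60); return np.c_[x+r*np.cos(a),y+r*np.sin(a),z+0*a]
def pbox(p,P):
    q=np.array([pix(p,X) for X in P]); return np.r_[q.min(0),q.max(0)]+.5*0
E
python3 - <<'E'
from m import *
T=viewer.read_camera('top'); D=viewer.read_camera('side')
TB={'blue':(136,199,156,220),'yellow':(174,191,199,217),'red':(263,182,291,211),'green':(214,185,248,216)}
SB={'blue':(204,160,218,184),'yellow':(215,171,235,194),'red':(241,194,265,232),'green':(224,180,250,215)}
CT={'blue':(256,130,276,152),'yellow':(170,124,193,148),'red':(127,119,153,146),'green':(209,123,239,153)}
CS={'blue':(281,204,305,220),'yellow':(259,173,281,190),'red':(253,161,271,177),'green':(268,187,295,207)}
res={}
for c in S:
    bt=ebox(mask(T,c,TB[c])); bs=ebox(mask(D,c,SB[c])); r=DIA[c]/2
    # unknown x,y,z of top rim, from top: ring box, from side: left/right/top of rim
    def f(v):
        a=pbox(T,circ(*v,r)); b=pbox(D,circ(*v,r))
        return np.r_[(a-bt)*[1,1,1,.3],(b-bs)[[0,2,1]]*([1,1,1] if c!='green' else [1,.3,1])]
    o=least_squares(f,[.5,-.1,.08],loss='soft_l1',x_scale=.01); res[c]=o.x
    print(c,'rim',o.x,'expected z',.024+HT[c],'px res',f(o.x).round(1))
print('clips')
for c in S:
    mt=mask(T,c,CT[c]); ms=mask(D,c,CS[c]); bt=ebox(mt); bs=ebox(ms); r=DIA[c]/2
    def f(v):
        a=pbox(T,circ(*v,r)); b=pbox(D,circ(*v,r))
        return np.r_[(a-bt)*[1,1,1,.2],(b-bs)[[2,1,3]]*[1,.7,1]]
    o=least_squares(f,[.65,-.1,.03],loss='soft_l1',x_scale=.01); res[c+'c']=o.x
    print(c,o.x,'px res',f(o.x).round(1))
for o in (['blue','yellow','green','red'],['redc','yellowc','greenc','bluec']):
    P=np.array([res[k][:2] for k in o]); k=np.arange(4)-1.5
    d=(k@P)/(k@k); print('pitch',np.linalg.norm(d),'dir',np.arctan2(*d[::-1]),'mean',P.mean(0)); 
    d*=.084/np.linalg.norm(d); print(np.c_[P,P.mean(0)+k[:,None]*d])
im=T['image'][110:225,100:310]; cv2.imwrite('pics/crop1.png',cv2.resize(im,None,fx=3.5,fy=3.5,interpolation=2)[:,:,::-1])
E
```

```text
blue rim [ 0.4544 -0.0122  0.068 ] expected z 0.076 px res [ 0.8 -0.3 -0.7  0.1  0.1 -0.5 -0. ]
yellow rim [ 0.4646 -0.0947  0.072 ] expected z 0.08 px res [ 0.7 -0.3 -0.5 -0.2 -0.  -0.5 -0. ]
red rim [ 0.48   -0.2577  0.0717] expected z 0.08399999999999999 px res [ 0.3  0.1 -0.2 -0.4  0.5 -0.5 -0. ]
green rim [ 0.4714 -0.1766  0.072 ] expected z 0.088 px res [-0.6 -0.5  0.7 -0.1 -0.6 -0.   0.1]
clips
blue [ 0.5937 -0.2403  0.0196] px res [ 0.  -0.5  0.1  0.1 -0.6  0.6 -0.3]
yellow [ 0.606  -0.0726  0.0143] px res [-0.5  0.1  0.5 -1.2 -0.   2.3 -0.7]
red [0.6125 0.012  0.0146] px res [-0.7 -0.1  0.9 -1.2 -0.5  1.6 -0.5]
green [ 0.5981 -0.1566  0.0196] px res [-1.2  0.2  1.  -0.6  0.1  0.2 -0.1]
pitch 0.08229009861413618 dir -1.4693153477480858 mean [ 0.4676 -0.1353]
[[ 0.4544 -0.0122  0.4548 -0.0099]
 [ 0.4646 -0.0947  0.4633 -0.0935]
 [ 0.4714 -0.1766  0.4719 -0.1771]
 [ 0.48   -0.2577  0.4804 -0.2606]]
pitch 0.0843233444671247 dir -1.6471186923684429 mean [ 0.6026 -0.1144]
[[ 0.6125  0.012   0.6122  0.0113]
 [ 0.606  -0.0726  0.6058 -0.0725]
 [ 0.5981 -0.1566  0.5994 -0.1563]
 [ 0.5937 -0.2403  0.593  -0.24  ]]
```

View pics/crop1.png

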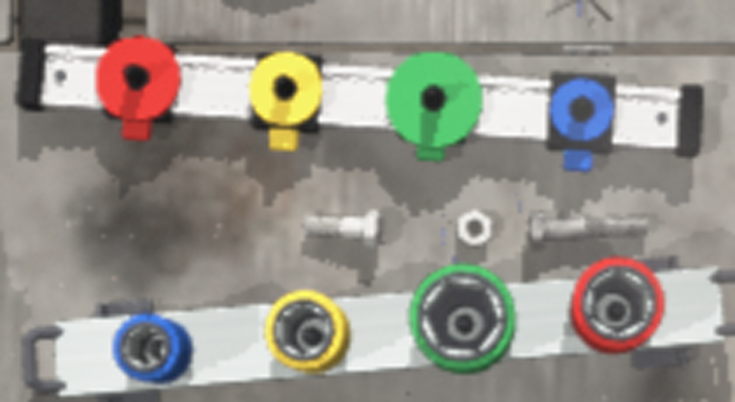

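The crop shows each seat as a ring on the rail with its stud at the centre: red (137,76), yellow (286,88), green (433,98), blue (581,108). The bar sockets show some side wall towards the image centre, which skews a plain rim fit. I'll refit with full cylinders and the 84 mm pitch.

```bash
python3 - <<'E'
from m import *
T=viewer.read_camera('top'); D=viewer.read_camera('side')
TB={'blue':(136,199,156,220),'yellow':(174,191,199,217),'red':(263,182,291,211),'green':(214,185,248,216)}
SB={'blue':(204,160,218,184),'yellow':(215,171,235,194),'red':(241,194,265,232),'green':(224,180,250,215)}
CT={'blue':(256,130,276,152),'yellow':(170,124,193,148),'red':(127,119,153,146),'green':(209,123,239,153)}
CS={'blue':(281,204,305,220),'yellow':(259,173,281,190),'red':(253,161,271,177),'green':(268,187,295,207)}
o1=['blue','yellow','green','red']; o2=['red','yellow','green','blue']; k=np.arange(4)-1.5
bt={c:ebox(mask(T,c,TB[c])) for c in S}; bs={c:ebox(mask(D,c,SB[c])) for c in S}
ct={c:ebox(mask(T,c,CT[c])) for c in S}; cs={c:ebox(mask(D,c,CS[c])) for c in S}
def row(v): return v[:2]+k[:,None]*.084*np.array([np.cos(v[2]),np.sin(v[2])])
# sockets: free rim height offset g (all), free positions
for free in (1,0):
  def f(v,full=False):
    P=v[5:].reshape(4,2) if free else row(v); R=[]
    for c,(x,y) in zip(o1,P):
        h=np.r_[circ(x,y,.024+HT[c]+v[3],DIA[c]/2),circ(x,y,.024+v[4],DIA[c]/2)]
        a=pbox(T,h)-bt[c]; b=pbox(D,h)-bs[c]
        R+=[*a,b[0],*((b[1],b[2],) if c!='green' else (b[1],0)), b[3] if c=='red' else 0]
    return np.array(R)
  v0=np.r_[.4676,-.1353,-1.47,0,0.01]; v0=np.r_[v0,row(v0).ravel()] if free else v0
  o=least_squares(f,v0,loss='soft_l1',x_scale=.01); print('rim off',o.x[3],'bot off',o.x[4],'dir',o.x[2]); print((o.x[5:].reshape(4,2) if free else row(o.x))); print(f(o.x).reshape(4,8).round(1))
for zf in (1,0):
  def f(v):
    R=[]
    for c,(x,y) in zip(o2,row(v)):
        h=circ(x,y,v[3] if zf else .024,DIA[c]/2); a=pbox(T,h)-ct[c]; b=pbox(D,h)-cs[c]
        R+=[a[0],a[1],a[2],b[2],b[1]]
    return np.array(R)
  o=least_squares(f,[.6026,-.1144,-1.647,.024],loss='soft_l1',x_scale=.01); print('clips',o.x); print(row(o.x)); print(f(o.x).reshape(4,5).round(1))
# studs dark centre check in top view (tip z .046)
s=env.get_state(); print(s['clock'],s['tcp_pos'],s['joint_pos'])
E
```

```text
rim off -0.012220886353985171 bot off 0.010446955942708348 dir -1.5416335645209185
[[ 0.4553 -0.008 ]
 [ 0.4651 -0.0922]
 [ 0.4718 -0.1772]
 [ 0.4798 -0.2584]]
[[-0.9 -0.5  0.6  0.5  0.1  0.7 -0.1  0. ]
 [-0.3 -0.4  0.2  0.1 -0.   1.  -0.2  0. ]
 [-0.4 -0.9  1.1  0.5 -0.5 -1.2  0.   0. ]
 [-0.   0.2  0.1 -0.2  0.5  0.1 -0.5 -0.2]]
rim off -0.012116605325387319 bot off 0.010916962635878451 dir -1.475729009712157
[[ 0.4561 -0.0084]
 [ 0.464  -0.092 ]
 [ 0.472  -0.1756]
 [ 0.48   -0.2593]]
[[-0.6 -1.   0.8  0.1  0.4  0.7  0.2  0. ]
 [-0.4  0.2  0.   0.7 -0.4  1.  -0.6  0. ]
 [-1.2 -1.   0.2  0.4 -0.6 -1.5  0.   0. ]
 [ 0.4  0.1  0.6 -0.3  0.7  0.2 -0.2 -0.2]]
clips [ 0.6017 -0.115  -1.6442  0.0221]
[[ 0.6109  0.0106]
 [ 0.6048 -0.0731]
 [ 0.5986 -0.1569]
 [ 0.5924 -0.2407]]
[[-1.  -0.3  0.8 -0.8  0.3]
 [-0.9 -0.2  0.3 -0.3  0.9]
 [-1.1 -0.4  1.2  0.4 -0.5]
 [ 0.2 -0.1  0.4 -0.9  0.2]]
clips [ 0.6012 -0.1154 -1.6444  0.024 ]
[[ 0.6104  0.0102]
 [ 0.6043 -0.0736]
 [ 0.5981 -0.1573]
 [ 0.5919 -0.2411]]
[[-1.  -0.3  0.8 -0.8 -0.2]
 [-0.9 -0.2  0.4 -0.4  0.4]
 [-1.  -0.3  1.4  0.3 -1.1]
 [ 0.5 -0.   0.7 -1.  -0.4]]
1.1 [ 0.1399 -0.5578  0.1935] [-1.4646  0.3132  0.0461  1.3036  0.0001  1.4312]
```

The fits hold up: clip z is about 22–24 mm and both pitches are 84 mm. Starting with red at (0.480,-0.259), I'll fly over and turn so that tool y lies along world x.

Request:
{"fn": "run_rows", "kwargs": {
  "moves": [
    {"dx": 0.05, "dy": -0.026, "drz": -0.165},
    {"dx": 0.1, "dy": -0.052, "drz": -0.33},
    {"dx": 0.15, "dy": -0.077, "drz": -0.495},
    {"dx": 0.2, "dy": -0.103, "drz": -0.66},
    {"dx": 0.25, "dy": -0.129, "drz": -0.825},
    {"dx": 0.3, "dy": -0.155, "drz": -0.99},
    {"dx": 0.352, "dy": -0.18, "dz": 0.03, "drz": -1.155},
    {"dx": 0.4025, "dy": -0.206, "dz": 0.05, "drz": -1.324}
  ],
  "finger_gap": 0.085,
  "grip_n": 40
}}

```text
clock: 2.1
tcp_pos: [0.4814, -0.259, 0.1431]
orientation: [0.001, 0.706, 0.709, -0.0]
wrist_force: [0.9, -0.7, -0.7]
finger_gap: 0.085
grip_force: 0.0
```

Request:
{"fn": "run_rows", "kwargs": {
  "moves": [
    {},
    {}
  ]
}}

```text
clock: 2.35
tcp_pos: [0.48, -0.26, 0.1436]
orientation: [-0.0, 0.707, 0.707, -0.0]
wrist_force: [-0.2, 0.1, 0.1]
finger_gap: 0.0849
grip_force: 0.0
```

Request:
{"fn": "run_rows", "kwargs": {
  "moves": [
    {"dz": 0.05},
    {"dz": 0.09},
    {"dz": 0.104},
    {"dz": 0.104}
  ]
}}

```text
clock: 2.85
tcp_pos: [0.4793, -0.261, 0.0398]
orientation: [-0.0, 0.708, 0.706, -0.0]
wrist_force: [-0.7, -0.5, 0.6]
finger_gap: 0.0849
grip_force: 0.0
```

Request:
{"fn": "run_rows", "kwargs": {
  "moves": [
    {},
    {},
    {},
    {},
    {},
    {}
  ],
  "finger_gap": 0.02,
  "grip_n": 50
}}

```text
clock: 3.6
tcp_pos: [0.4807, -0.2612, 0.0419]
orientation: [0.002, 0.707, 0.707, -0.0]
wrist_force: [-3.5, -0.7, 9.8]
finger_gap: 0.0449
grip_force: 49.6
```

Request:
{"fn": "run_rows", "kwargs": {
  "moves": [
    {"dz": -0.03},
    {"dz": -0.06},
    {"dz": -0.09},
    {"dz": -0.09}
  ]
}}

```text
clock: 4.1
tcp_pos: [0.4816, -0.2612, 0.1319]
orientation: [0.003, 0.707, 0.707, 0.0]
wrist_force: [0.3, -0.7, -5.0]
finger_gap: 0.0444
grip_force: 51.5
```

```bash
python3 - <<'E'
from h import *
s=env.get_state(); print(s['wrist_force'],s['finger_gap'],s['tcp_pos'])
T=viewer.read_camera('top'); D=viewer.read_camera('side')
a=cv2.resize(T['image'][110:260,190:350],(400,375)); b=cv2.resize(D['image'][110:260,190:350],(400,375))
cv2.imwrite('pics/g1.png',np.hstack([a,b])[:,:,::-1])
E
```

```text
[ 0.25376136 -0.69466923 -5.03810286] 0.04442194130726573 [ 0.48164021 -0.2611608   0.13185963]
```

View pics/g1.png

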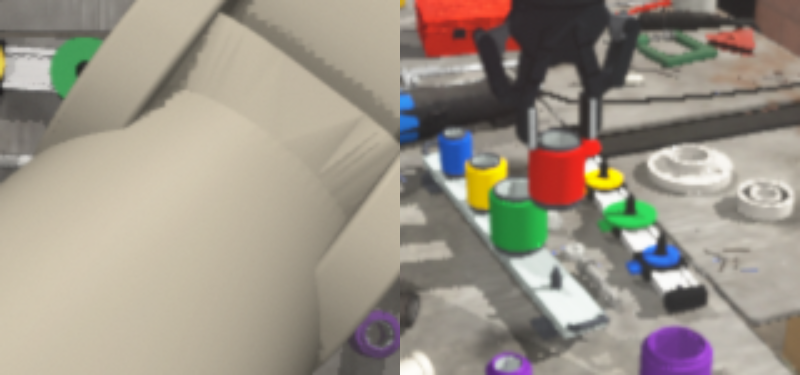

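The picture shows red held upright, but the fingers look off towards its far side, which matches the 44 mm chord. I'll measure the offset against the TCP.

```bash
python3 - <<'E'
from m import *
D=viewer.read_camera('side'); s=env.get_state(); t=s['tcp_pos']
print('stud tip (.48,-.26,.046) ->',pix(D,[.48,-.26,.046]),'base',pix(D,[.48,-.26,.024]))
print('tcp',pix(D,t),'pads',pix(D,t+[.022,0,0]),pix(D,t-[.022,0,0]),pix(D,t+[.022,0,.04]),pix(D,t-[.022,0,.04]))
m=mask(D,'red',(398*.4+190-160+160,160,430,200)) if 0 else mask(D,'red',(238,158,272,196)); bs=ebox(m); print('mask box',bs)
for y in (0,-.01,-.02): 
    for zb in (t[2]-.02,): print(y,pbox(D,np.r_[circ(t[0],t[1]+y,zb+.048,.0245),circ(t[0],t[1]+y,zb+.011,.0245)]))
# fit x, y,z base with same sleeve extents
def f(v): return pbox(D,np.r_[circ(*v[:2],v[2]+.048,.0245),circ(*v[:2],v[2]+.011,.0245)])-bs
o=least_squares(f,[t[0],t[1],t[2]-.02],x_scale=.01); print(o.x-t,f(o.x))
im=D['image'][110:210,210:310]; cv2.imwrite('pics/g2.png',cv2.resize(im,None,fx=6,fy=6,interpolation=2)[:,:,::-1])
E
```

```text
stud tip (.48,-.26,.046) -> [252.8983 216.7703] base [252.9199 224.9069]
tcp [252.3677 184.5202] pads [261.8679 182.8261] [242.7018 186.2439] [262.0399 166.0815] [242.9794 202.4176]
mask box [240. 165. 271. 193.]
0 [240.7306 167.8182 263.9111 193.7459]
-0.01 [242.3016 169.6937 265.7131 195.9358]
-0.02 [243.904  171.6057 267.5511 198.1697]
[-0.0366 -0.1137  0.0454] [ 1.6111 -1.4924 -1.6098  1.4409]
```

View pics/g2.png

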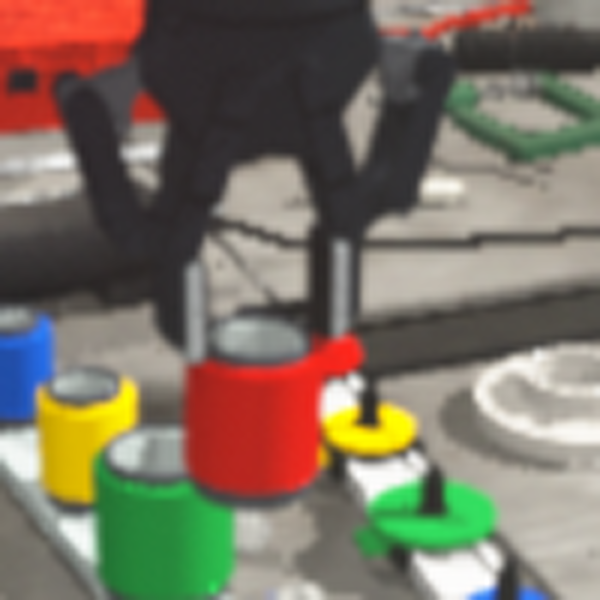

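The crop shows the red sleeve spanning columns 241–264. That is what a socket centred on the TCP predicts, so the grasp is centred and the gap reading just runs about 4 mm low. Carrying to the red clip.

Request:
{"fn": "run_rows", "kwargs": {
  "moves": [
    {"dx": 0.045, "dy": 0.021},
    {"dx": 0.09, "dy": 0.043},
    {"dx": 0.136, "dy": 0.0645},
    {"dx": 0.181, "dy": 0.086},
    {"dx": 0.226, "dy": 0.1075},
    {"dx": 0.2715, "dy": 0.129},
    {"dx": 0.2715, "dy": 0.129},
    {"dx": 0.2715, "dy": 0.129}
  ]
}}

```text
clock: 5.25
tcp_pos: [0.608, 0.0115, 0.1275]
orientation: [-0.001, 0.707, 0.707, -0.001]
wrist_force: [0.0, -0.3, -5.2]
finger_gap: 0.0441
grip_force: 51.5
```

Request:
{"fn": "run_rows", "kwargs": {
  "moves": [
    {}
  ]
}}

```text
clock: 5.38
tcp_pos: [0.6084, 0.0103, 0.1286]
orientation: [-0.001, 0.708, 0.706, -0.001]
wrist_force: [-0.1, 0.0, -4.6]
finger_gap: 0.0445
grip_force: 51.7
```

```bash
python3 - <<'E'
from m import *
D=viewer.read_camera('side'); T=viewer.read_camera('top'); t=env.get_state()['tcp_pos']; print(t)
print('clip centre',pix(D,[.6105,.0105,.046]),'tcp',pix(D,t))
print(pbox(D,np.r_[circ(t[0],t[1],t[2]+.032,.0245),circ(t[0],t[1],t[2]-.007,.0245)]))
im=D['image'][100:200,210:310]; cv2.imwrite('pics/g3.png',cv2.resize(im,None,fx=6,fy=6,interpolation=2)[:,:,::-1])
E
```

```text
[0.6088 0.0101 0.1292]
clip centre [261.9166 161.4405] tcp [261.6821 134.5816]
[252.9551 120.7898 270.6095 140.1274]
```

View pics/g3.png

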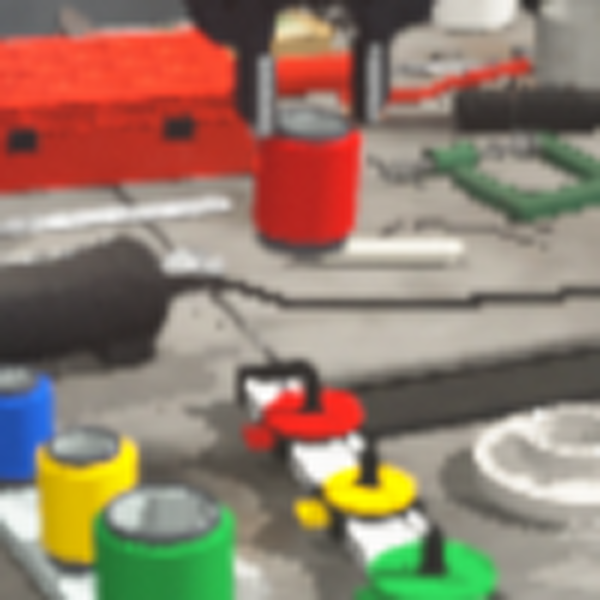

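The crop shows red above its clip: socket centre at column 261.2, stud at 262.3. I'll shift 2.5 mm in x and lower.

Request:
{"fn": "run_rows", "kwargs": {
  "moves": [
    {"dy": 0.0025, "dz": 0.02},
    {"dy": 0.0025, "dz": 0.04},
    {"dy": 0.0025, "dz": 0.055},
    {"dy": 0.0025, "dz": 0.062},
    {"dy": 0.0025, "dz": 0.07},
    {"dy": 0.0025, "dz": 0.077},
    {"dy": 0.0025, "dz": 0.083},
    {"dy": 0.0025, "dz": 0.083}
  ]
}}

```text
clock: 6.48
tcp_pos: [0.6114, 0.0113, 0.0461]
orientation: [-0.0, 0.707, 0.707, -0.0]
wrist_force: [-0.8, 0.4, -4.9]
finger_gap: 0.0444
grip_force: 51.7
```

Request:
{"fn": "run_rows", "kwargs": {
  "moves": [
    {"dz": 0.003},
    {"dz": 0.005},
    {"dz": 0.005}
  ]
}}

```text
clock: 6.85
tcp_pos: [0.6122, 0.0113, 0.0426]
orientation: [0.0, 0.707, 0.707, 0.0]
wrist_force: [-2.8, 0.6, 2.3]
finger_gap: 0.0445
grip_force: 54.1
```

Request:
{"fn": "run_rows", "kwargs": {
  "moves": [
    {},
    {},
    {},
    {}
  ],
  "finger_gap": 0.085
}}

```text
clock: 7.35
tcp_pos: [0.612, 0.0111, 0.0416]
orientation: [0.0, 0.707, 0.707, 0.0]
wrist_force: [0.3, -0.8, 0.3]
finger_gap: 0.0851
grip_force: 0.0
```

Request:
{"fn": "run_rows", "kwargs": {
  "moves": [
    {"dz": -0.04},
    {"dz": -0.09},
    {"dz": -0.1}
  ]
}}

```text
clock: 7.72
tcp_pos: [0.6143, 0.0109, 0.1457]
orientation: [0.003, 0.707, 0.707, 0.002]
wrist_force: [0.2, 0.2, -0.4]
finger_gap: 0.085
grip_force: 0.0
```

Red is down and released. Next is blue at (0.456,-0.0085).

Request:
{"fn": "run_rows", "kwargs": {
  "moves": [
    {"dx": -0.007, "dy": -0.052},
    {"dx": -0.013, "dy": -0.104},
    {"dx": -0.0195, "dy": -0.1555},
    {"dx": -0.0195, "dy": -0.1555},
    {"dx": -0.0195, "dy": -0.1555}
  ]
}}

```text
clock: 8.35
tcp_pos: [0.4569, -0.0083, 0.1416]
orientation: [0.001, 0.708, 0.707, 0.0]
wrist_force: [0.6, -0.3, 1.1]
finger_gap: 0.0854
grip_force: 0.0
```

```bash
python3 - <<'E'
from m import *
T=viewer.read_camera('top'); D=viewer.read_camera('side'); t=env.get_state()['tcp_pos']; print(t)
a=cv2.resize(T['image'][100:250,100:300],(400,300)); b=cv2.resize(D['image'][110:260,190:390],(400,300))
cv2.imwrite('pics/g4.png',np.hstack([a,b])[:,:,::-1])
E
```

```text
[ 0.4577 -0.0083  0.1416]
```

View pics/g4.png

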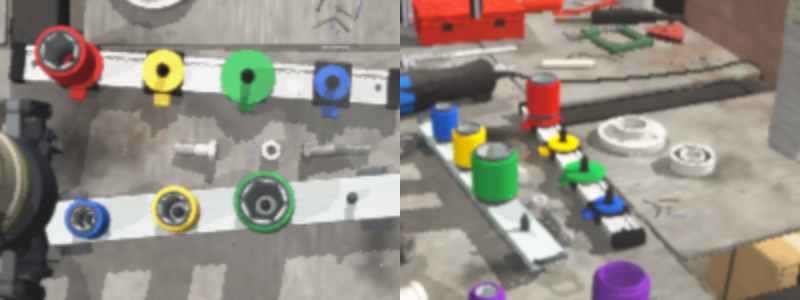

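In the crops red stands upright on its clip at side (545,100). However, the gripper is missing from the side crop and sits left of blue in the top crop, at (20,180). I need the full frames before going down.

```bash
python3 - <<'E'
from m import *
T=viewer.read_camera('top'); D=viewer.read_camera('side'); s=env.get_state(); t=s['tcp_pos']; print(t,s['joint_pos'],s['clock'])
print(pix(T,t),pix(D,t),pix(T,t+[0,0,.15]),pix(D,t+[0,0,.15]))
cv2.imwrite('pics/g5.png',np.hstack([cv2.resize(x['image'],(400,300)) for x in (T,D)])[:,:,::-1])
E
```

```text
[ 0.4575 -0.0082  0.1414] [-0.1937  0.1112 -0.34    1.1191 -0.0001  1.3779] 8.55
[131.8296 204.9705] [210.9973 139.6859] [105.3754 197.2169] [207.6085  81.9699]
```

View pics/g5.png

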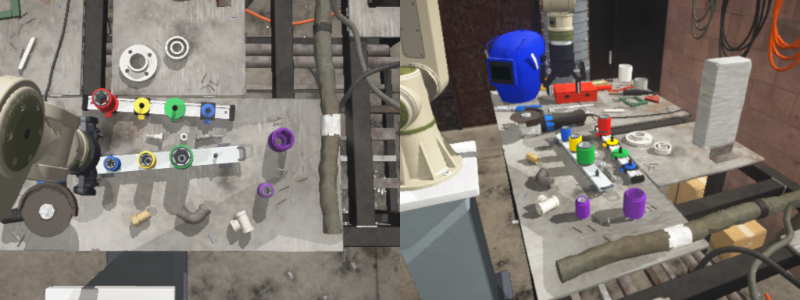

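```bash
python3 - <<'E'
from m import *
T=viewer.read_camera('top'); D=viewer.read_camera('side'); t=env.get_state()['tcp_pos']
for p in (T,D):
    for z in (0,.15): cv2.circle(p['image'],tuple(int(round(v)) for v in pix(p,t+[0,0,z])),2,(255,0,255),-1)
a=cv2.resize(T['image'][130:270,60:200],(400,400)); b=cv2.resize(D['image'][60:200,150:290],(400,400))
cv2.imwrite('pics/g6.png',np.hstack([a,b])[:,:,::-1])
E
```

```text
(no output)
```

View pics/g6.png

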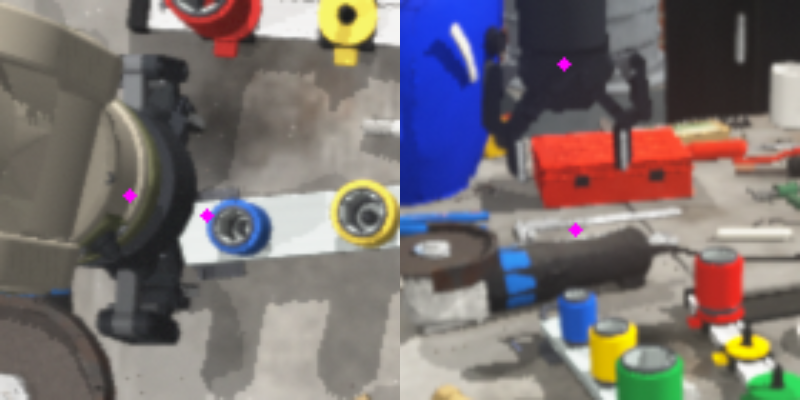

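The crop shows the gripper centred on the markers horizontally. The fingertips (525–622,168) sit about 20 px above the projected TCP (575,228), so the tips are roughly 30–40 mm higher than the reported TCP. Red was probably gripped only by its narrower steel collar, which explains the 44.5 mm gap. I'll descend part way over blue and look before closing.

Request:
{"fn": "run_rows", "kwargs": {
  "moves": [
    {"dy": -0.0015, "dz": 0.04},
    {"dy": -0.0015, "dz": 0.08},
    {"dy": -0.0015, "dz": 0.102},
    {"dy": -0.0015, "dz": 0.102}
  ]
}}

```text
clock: 9.15
tcp_pos: [0.4533, -0.0078, 0.0379]
orientation: [-0.002, 0.707, 0.707, -0.001]
wrist_force: [0.5, 0.2, 0.4]
finger_gap: 0.0849
grip_force: 0.0
```

```bash
python3 - <<'E'
from m import *
D=viewer.read_camera('side'); t=env.get_state()['tcp_pos']; print(t)
for X in (t,t+[.0425,0,0],t-[.0425,0,0],t+[.0425,0,.013],t-[.0425,0,-.013]):cv2.circle(D['image'],tuple(int(round(v)) for v in pix(D,X)),0,(255,0,255),-1)
b=cv2.resize(D['image'][90:210,160:300],(700,600)); cv2.imwrite('pics/g7.png',b[:,:,::-1])
E
```

```text
[ 0.4545 -0.008   0.0392]
```

View pics/g7.png

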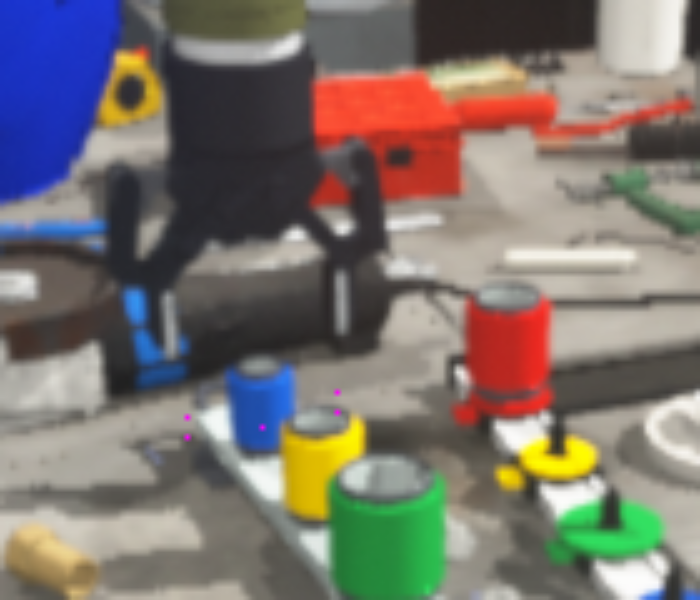

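The crop shows the fingertips at (165,358) and (345,350), level with blue's rim at row 360. So the tips really are about 35 mm above the reported TCP, and closing here would miss. I'll go down to a reported z of about 0.005, watch the force, then close. A gap near 36 mm would confirm a sleeve grip.

Request:
{"fn": "run_rows", "kwargs": {
  "moves": [
    {"dy": 0.001, "dz": 0.01},
    {"dy": 0.001, "dz": 0.02},
    {"dy": 0.001, "dz": 0.034},
    {"dy": 0.001, "dz": 0.034}
  ]
}}

```text
clock: 9.7
tcp_pos: [0.4545, -0.0079, 0.0043]
orientation: [-0.001, 0.707, 0.707, -0.001]
wrist_force: [-0.2, 0.5, -0.5]
finger_gap: 0.085
grip_force: 0.0
```

Request:
{"fn": "run_rows", "kwargs": {
  "moves": [
    {},
    {},
    {},
    {},
    {},
    {},
    {}
  ],
  "finger_gap": 0.02,
  "grip_n": 50
}}

```text
clock: 10.58
tcp_pos: [0.4563, -0.0083, 0.0061]
orientation: [0.001, 0.707, 0.707, 0.0]
wrist_force: [-0.4, 0.1, 6.7]
finger_gap: 0.0341
grip_force: 50.5
```

Request:
{"fn": "run_rows", "kwargs": {
  "moves": [
    {"dz": -0.04},
    {"dz": -0.08},
    {"dz": -0.1},
    {"dx": -0.047, "dy": 0.027, "dz": -0.1},
    {"dx": -0.093, "dy": 0.054, "dz": -0.1},
    {"dx": -0.14, "dy": 0.081, "dz": -0.1},
    {"dx": -0.186, "dy": 0.108, "dz": -0.1},
    {"dx": -0.2327, "dy": 0.1357, "dz": -0.1}
  ]
}}

```text
clock: 11.58
tcp_pos: [0.5914, -0.2421, 0.1045]
orientation: [-0.001, 0.707, 0.707, -0.0]
wrist_force: [1.0, 0.3, -1.2]
finger_gap: 0.0337
grip_force: 50.7
```

Request:
{"fn": "run_rows", "kwargs": {
  "moves": [
    {},
    {},
    {}
  ]
}}

```text
clock: 11.95
tcp_pos: [0.5904, -0.2396, 0.1053]
orientation: [-0.001, 0.707, 0.707, -0.0]
wrist_force: [0.3, -0.3, -1.7]
finger_gap: 0.0337
grip_force: 50.8
```

```bash
python3 - <<'E'
from m import *
D=viewer.read_camera('side'); t=env.get_state()['tcp_pos']; print(t)
h=np.r_[circ(t[0],t[1],t[2]+.018+.040,.018),circ(t[0],t[1],t[2]+.018+.01,.018)]
print(pbox(D,h)); b=pbox(D,h); m=mask(D,'blue',b); print(ebox(m)); print(pix(D,[.592,-.241,.046]),pix(D,t+[0,0,.018]))
for X in h[::6]: cv2.circle(D['image'],tuple(int(round(v)) for v in pix(D,X)),0,(255,0,255),-1)
b=cv2.resize(D['image'][130:250,230:370],(700,600)); cv2.imwrite('pics/g8.png',b[:,:,::-1])
E
```

```text
[ 0.5906 -0.2396  0.1056]
[287.1843 155.0454 303.8378 173.8725]
[288. 155. 305. 175.]
[293.993  203.6422] [294.8694 174.2997]
```

View pics/g8.png

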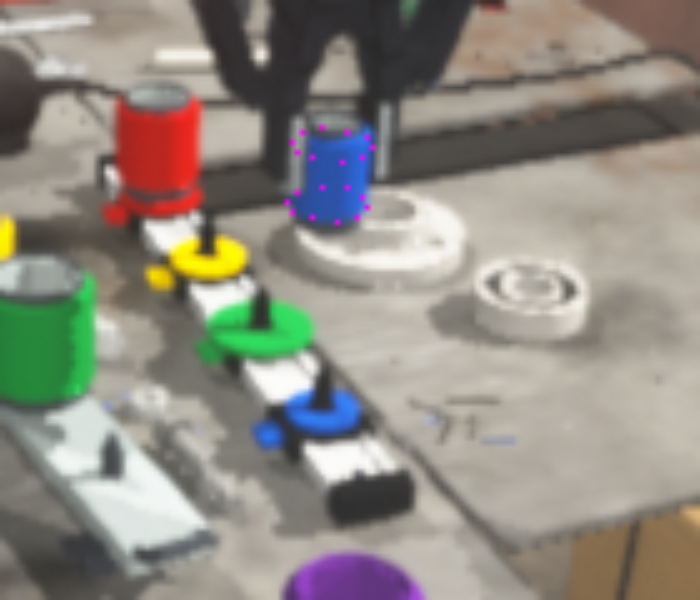

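The crop shows blue held by the sleeve and upright, with its outline within 1 px of the prediction. It hangs over the blue stud at (323,370). Lowering.

Request:
{"fn": "run_rows", "kwargs": {
  "moves": [
    {"dx": -0.001, "dz": 0.04},
    {"dx": -0.001, "dz": 0.06},
    {"dx": -0.001, "dz": 0.07},
    {"dx": -0.001, "dz": 0.08},
    {"dx": -0.001, "dz": 0.088},
    {"dx": -0.001, "dz": 0.096},
    {"dx": -0.001, "dz": 0.101},
    {"dx": -0.001, "dz": 0.101}
  ]
}}

```text
clock: 13.0
tcp_pos: [0.5913, -0.2421, 0.0061]
orientation: [0.0, 0.707, 0.707, 0.0]
wrist_force: [-3.4, 1.0, 6.6]
finger_gap: 0.034
grip_force: 51.7
```

Blue is seated at the same height it was gripped. Releasing, then yellow at (0.4645,-0.092).

Request:
{"fn": "run_rows", "kwargs": {
  "moves": [
    {},
    {},
    {},
    {}
  ],
  "finger_gap": 0.085
}}

```text
clock: 13.5
tcp_pos: [0.5913, -0.242, 0.0044]
orientation: [-0.0, 0.707, 0.707, -0.0]
wrist_force: [0.3, -0.8, 0.0]
finger_gap: 0.0848
grip_force: 0.0
```

Request:
{"fn": "run_rows", "kwargs": {
  "moves": [
    {"dz": -0.05},
    {"dz": -0.1},
    {"dx": 0.037, "dy": -0.032, "dz": -0.1},
    {"dx": 0.074, "dy": -0.064, "dz": -0.1},
    {"dx": 0.111, "dy": -0.095, "dz": -0.1},
    {"dx": 0.15, "dy": -0.1265, "dz": -0.1},
    {"dx": 0.15, "dy": -0.1265, "dz": -0.1},
    {"dx": 0.15, "dy": -0.1265, "dz": -0.1}
  ]
}}

```text
clock: 14.5
tcp_pos: [0.4658, -0.0923, 0.1051]
orientation: [0.001, 0.707, 0.707, 0.0]
wrist_force: [0.2, -0.5, 0.5]
finger_gap: 0.0848
grip_force: 0.0
```

Request:
{"fn": "run_rows", "kwargs": {
  "moves": [
    {}
  ]
}}

```text
clock: 14.62
tcp_pos: [0.4661, -0.0929, 0.1048]
orientation: [0.001, 0.708, 0.706, 0.0]
wrist_force: [0.3, 0.3, 1.0]
finger_gap: 0.085
grip_force: 0.0
```

Request:
{"fn": "run_rows", "kwargs": {
  "moves": [
    {"dy": -0.001, "dz": 0.05},
    {"dy": -0.001, "dz": 0.085},
    {"dy": -0.001, "dz": 0.099},
    {"dy": -0.001, "dz": 0.099}
  ]
}}

```text
clock: 15.12
tcp_pos: [0.4637, -0.0922, 0.005]
orientation: [-0.001, 0.708, 0.707, -0.0]
wrist_force: [0.9, 0.4, 1.0]
finger_gap: 0.0849
grip_force: 0.0
```

Request:
{"fn": "run_rows", "kwargs": {
  "moves": [
    {},
    {},
    {},
    {},
    {},
    {},
    {}
  ],
  "finger_gap": 0.02,
  "grip_n": 50
}}

```text
clock: 16.0
tcp_pos: [0.4648, -0.0923, 0.0069]
orientation: [0.001, 0.707, 0.707, 0.0]
wrist_force: [-1.8, 0.1, 4.7]
finger_gap: 0.041
grip_force: 50.2
```

Request:
{"fn": "run_rows", "kwargs": {
  "moves": [
    {"dz": -0.04},
    {"dz": -0.08},
    {"dz": -0.1},
    {"dx": 0.006, "dy": 0.047, "dz": -0.1},
    {"dx": 0.012, "dy": 0.094, "dz": -0.1},
    {"dx": 0.0188, "dy": 0.1397, "dz": -0.1},
    {"dx": 0.0188, "dy": 0.1397, "dz": -0.1},
    {"dx": 0.0188, "dy": 0.1397, "dz": -0.1}
  ]
}}

```text
clock: 17.0
tcp_pos: [0.6025, -0.0728, 0.1048]
orientation: [-0.001, 0.707, 0.707, -0.001]
wrist_force: [-1.6, 0.3, -2.9]
finger_gap: 0.0405
grip_force: 52.6
```

Request:
{"fn": "run_rows", "kwargs": {
  "moves": [
    {},
    {}
  ]
}}

```text
clock: 17.25
tcp_pos: [0.6028, -0.0734, 0.106]
orientation: [0.0, 0.708, 0.707, -0.0]
wrist_force: [0.6, -0.3, -2.7]
finger_gap: 0.0413
grip_force: 52.6
```

```bash
python3 - <<'E'
from m import *
D=viewer.read_camera('side'); t=env.get_state()['tcp_pos']; print(t)
h=np.r_[circ(t[0],t[1],t[2]+.017+.044,.021),circ(t[0],t[1],t[2]+.017+.01,.021)]
print(pbox(D,h),ebox(mask(D,'yellow',pbox(D,h))))
E
```

```text
[ 0.603  -0.0733  0.106 ]
[263.4749 129.0251 279.8398 147.1536] [264. 128. 281. 148.]
```

The held yellow is within about 1 px of where it should be. Lowering.

Request:
{"fn": "run_rows", "kwargs": {
  "moves": [
    {"dy": 0.001, "dz": 0.04},
    {"dy": 0.001, "dz": 0.06},
    {"dy": 0.001, "dz": 0.07},
    {"dy": 0.001, "dz": 0.08},
    {"dy": 0.001, "dz": 0.088},
    {"dy": 0.001, "dz": 0.096},
    {"dy": 0.001, "dz": 0.101},
    {"dy": 0.001, "dz": 0.101}
  ]
}}

```text
clock: 18.3
tcp_pos: [0.6049, -0.0732, 0.007]
orientation: [0.001, 0.707, 0.707, 0.0]
wrist_force: [-5.4, 2.0, 10.4]
finger_gap: 0.0406
grip_force: 53.9
```

Request:
{"fn": "run_rows", "kwargs": {
  "moves": [
    {},
    {},
    {},
    {}
  ],
  "finger_gap": 0.085
}}

```text
clock: 18.8
tcp_pos: [0.6046, -0.0732, 0.0044]
orientation: [0.0, 0.707, 0.707, -0.0]
wrist_force: [0.3, 0.5, -0.7]
finger_gap: 0.0848
grip_force: 0.0
```

Request:
{"fn": "run_rows", "kwargs": {
  "moves": [
    {"dz": -0.05},
    {"dz": -0.1},
    {"dx": -0.034, "dy": -0.044, "dz": -0.1},
    {"dx": -0.068, "dy": -0.088, "dz": -0.1},
    {"dx": -0.1027, "dy": -0.1325, "dz": -0.1},
    {"dx": -0.1027, "dy": -0.1325, "dz": -0.1},
    {"dx": -0.1027, "dy": -0.1325, "dz": -0.1},
    {"dx": -0.1027, "dy": -0.1325, "dz": -0.1}
  ]
}}

```text
clock: 19.8
tcp_pos: [0.473, -0.1753, 0.1046]
orientation: [0.0, 0.707, 0.707, 0.0]
wrist_force: [0.3, 0.4, 0.7]
finger_gap: 0.085
grip_force: 0.0
```

Request:
{"fn": "run_rows", "kwargs": {
  "moves": [
    {"dx": -0.001, "dy": -0.001, "dz": 0.05},
    {"dx": -0.001, "dy": -0.001, "dz": 0.085},
    {"dx": -0.001, "dy": -0.001, "dz": 0.099},
    {"dx": -0.001, "dy": -0.001, "dz": 0.099}
  ]
}}

```text
clock: 20.3
tcp_pos: [0.471, -0.176, 0.005]
orientation: [-0.001, 0.707, 0.707, -0.0]
wrist_force: [-0.4, 1.4, 0.6]
finger_gap: 0.085
grip_force: 0.0
```

Request:
{"fn": "run_rows", "kwargs": {
  "moves": [
    {},
    {},
    {},
    {},
    {},
    {},
    {}
  ],
  "finger_gap": 0.03,
  "grip_n": 60
}}

```text
clock: 21.18
tcp_pos: [0.4722, -0.1775, 0.0074]
orientation: [0.002, 0.707, 0.707, 0.0]
wrist_force: [-1.2, 0.5, 5.0]
finger_gap: 0.055
grip_force: 63.1
```

Request:
{"fn": "run_rows", "kwargs": {
  "moves": [
    {"dz": -0.04},
    {"dz": -0.08},
    {"dz": -0.1},
    {"dx": 0.006, "dy": 0.042, "dz": -0.1},
    {"dx": 0.013, "dy": 0.084, "dz": -0.1},
    {"dx": 0.0195, "dy": 0.126, "dz": -0.1},
    {"dx": 0.0195, "dy": 0.126, "dz": -0.1},
    {"dx": 0.0195, "dy": 0.126, "dz": -0.1}
  ]
}}

```text
clock: 22.18
tcp_pos: [0.5961, -0.1571, 0.1051]
orientation: [-0.001, 0.707, 0.707, -0.001]
wrist_force: [-0.7, 0.4, -3.3]
finger_gap: 0.0546
grip_force: 66.0
```

Request:
{"fn": "run_rows", "kwargs": {
  "moves": [
    {},
    {}
  ]
}}

```text
clock: 22.42
tcp_pos: [0.5963, -0.1576, 0.1059]
orientation: [0.0, 0.708, 0.706, -0.0]
wrist_force: [-0.8, -0.3, -3.2]
finger_gap: 0.0547
grip_force: 66.0
```

```bash
python3 - <<'E'
from m import *
D=viewer.read_camera('side'); t=env.get_state()['tcp_pos']; print(t)
h=np.r_[circ(t[0],t[1],t[2]+.017+.052,.028),circ(t[0],t[1],t[2]+.017+.01,.028)]
print(pbox(D,h),ebox(mask(D,'green',pbox(D,h))))
E
```

```text
[ 0.5964 -0.1576  0.1059]
[271.048  136.3253 294.764  161.3682] [272. 138. 295. 162.]
```

Request:
{"fn": "run_rows", "kwargs": {
  "moves": [
    {"dy": 0.001, "dz": 0.04},
    {"dy": 0.001, "dz": 0.06},
    {"dy": 0.001, "dz": 0.07},
    {"dy": 0.001, "dz": 0.08},
    {"dy": 0.001, "dz": 0.088},
    {"dy": 0.001, "dz": 0.096},
    {"dy": 0.001, "dz": 0.101},
    {"dy": 0.001, "dz": 0.101}
  ]
}}

```text
clock: 23.48
tcp_pos: [0.5983, -0.1575, 0.0074]
orientation: [0.001, 0.707, 0.707, 0.0]
wrist_force: [-6.6, 3.3, 12.3]
finger_gap: 0.0545
grip_force: 67.3
```

Request:
{"fn": "run_rows", "kwargs": {
  "moves": [
    {},
    {}
  ]
}}

```text
clock: 23.72
tcp_pos: [0.5983, -0.1575, 0.0074]
orientation: [0.001, 0.707, 0.707, 0.0]
wrist_force: [-5.5, 2.1, 12.1]
finger_gap: 0.0548
grip_force: 67.3
```

Green is seated. Releasing, lifting and moving back clear, then checking.

Request:
{"fn": "run_rows", "kwargs": {
  "moves": [
    {},
    {},
    {},
    {}
  ],
  "finger_gap": 0.085
}}

```text
clock: 24.22
tcp_pos: [0.5981, -0.1574, 0.0044]
orientation: [-0.0, 0.707, 0.707, -0.0]
wrist_force: [-0.3, 0.4, -1.0]
finger_gap: 0.0851
grip_force: 0.0
```

Request:
{"fn": "run_rows", "kwargs": {
  "moves": [
    {"dz": -0.06},
    {"dz": -0.12},
    {"dx": -0.05, "dy": -0.03, "dz": -0.14},
    {"dx": -0.1, "dy": -0.06, "dz": -0.14},
    {"dx": -0.15, "dy": -0.09, "dz": -0.14},
    {"dx": -0.2, "dy": -0.12, "dz": -0.14},
    {"dx": -0.25, "dy": -0.15, "dz": -0.14},
    {"dx": -0.3, "dy": -0.15, "dz": -0.14}
  ]
}}

```text
clock: 25.22
tcp_pos: [0.4455, -0.4587, 0.1449]
orientation: [-0.0, 0.708, 0.706, -0.0]
wrist_force: [0.8, -0.4, 0.1]
finger_gap: 0.085
grip_force: 0.0
```

Request:
{"fn": "run_rows", "kwargs": {
  "moves": [
    {},
    {}
  ]
}}

```text
clock: 25.48
tcp_pos: [0.4475, -0.4568, 0.144]
orientation: [-0.001, 0.708, 0.707, 0.0]
wrist_force: [0.7, -0.5, -0.9]
finger_gap: 0.0848
grip_force: 0.0
```

```bash
python3 - <<'E'
from m import *
T=viewer.read_camera('top'); D=viewer.read_camera('side')
C={'red':(.6105,.0105),'yellow':(.6045,-.0735),'green':(.598,-.157),'blue':(.592,-.241)}
for c,(x,y) in C.items():
    r=DIA[c]/2; h=np.r_[circ(x,y,.012+HT[c],r),circ(x,y,.024,r)]
    for p in (T,D):
        b=pbox(p,h); print(c,b.round(1),(ebox(mask(p,c,b))-b).round(1))
a=cv2.resize(T['image'][100:220,110:270],(400,300)); b=cv2.resize(D['image'][120:240,220:380],(400,300))
cv2.imwrite('pics/end.png',np.hstack([a,b])[:,:,::-1])
E
```

```text
red [120.3 113.3 151.7 144. ] [-3.3 -1.3 -0.7  4. ]
red [253.5 149.9 270.5 171.9] [ -0.5   8.1 -14.5  -8.9]
yellow [167.4 119.1 192.4 145.6] [-0.4 -1.1 -0.4  3.4]
yellow [263.6 163.2 279.2 184.4] [-3.6  9.8 -7.2  3.6]
green [207.6 118.  238.2 152.6] [ 0.4 -0.  -2.2  3.4]
green [270.6 172.3 293.2 200.5] [ 1.4  1.7 -0.2 -3.5]
blue [257.4 128.2 276.9 150.8] [-0.4 -0.2  0.1 -3.8]
blue [286.1 193.4 302.  215.5] [ 0.9  0.6 -0.   1.5]
```

View pics/end.png

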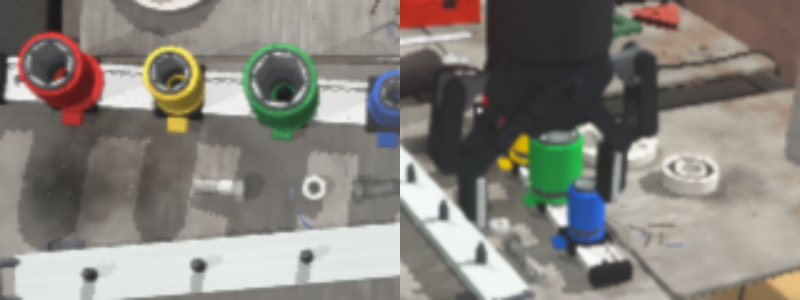

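The crops show yellow, green and blue upright on their clips. The gripper hides red in the side view, and red's outline in the top view is about 3 px wide of the prediction. I'll move the arm clear and check red closely.

Request:
{"fn": "run_rows", "kwargs": {
  "moves": [
    {"dx": -0.05, "dy": -0.03, "dz": -0.02},
    {"dx": -0.1, "dy": -0.06, "dz": -0.04},
    {"dx": -0.15, "dy": -0.1, "dz": -0.05},
    {"dx": -0.15, "dy": -0.15, "dz": -0.05},
    {"dx": -0.15, "dy": -0.2, "dz": -0.05},
    {"dx": -0.15, "dy": -0.25, "dz": -0.05},
    {"dx": -0.15, "dy": -0.25, "dz": -0.05}
  ]
}}

```text
clock: 26.45
tcp_pos: [0.1954, -0.6062, 0.1953]
orientation: [-0.0, 0.708, 0.706, -0.0]
wrist_force: [0.5, 0.8, 0.5]
finger_gap: 0.0849
grip_force: 0.0
```

```bash
python3 - <<'E'
from m import *
T=viewer.read_camera('top'); D=viewer.read_camera('side')
x,y,r=.6105,.0105,.0245
for p in (T,D):
    for h,rr in ((.084,.0222),(.024,r)):
        for X in circ(x,y,h,rr)[::6]: 
            q=pix(p,X)
            p.setdefault('d',[]).append(q)
def crop(p,x0,y0,w=50,k=8):
    im=cv2.resize(p['image'][y0:y0+w,x0:x0+w],(w*k,w*k),interpolation=2)
    for q in p['d']: cv2.circle(im,(int((q[0]-x0+.5)*k),int((q[1]-y0+.5)*k)),2,(255,255,0),-1)
    return im
cv2.imwrite('pics/red.png',np.hstack([crop(T,112,105),crop(D,238,138)])[:,:,::-1])
E
```

```text
(no output)
```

View pics/red.png

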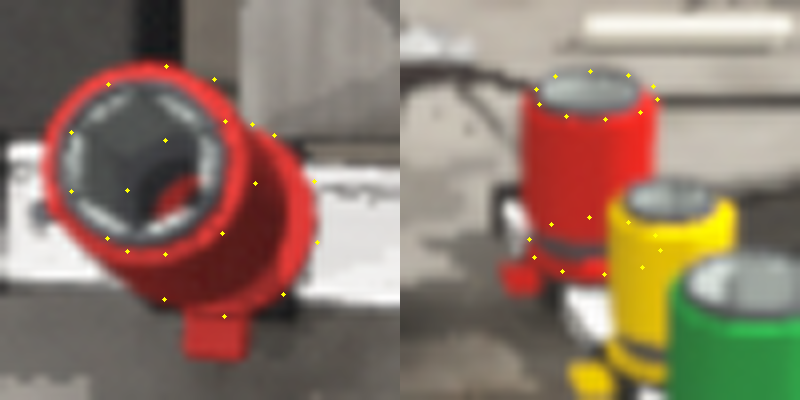

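The crop shows red's rim within 1 px of an upright, seated prediction in both views: top centre (142,162) against (148,162). In the side view its dark foot rests on the red seat at row 262. All four are in place, so I'm handing in.

```bash
python3 -c "
from workcell import env
print(env.hand_in())"
```

```text
the job is handed in; nothing more can be done
None
```

All four sockets are on the rail clips of their own colour, upright, seated and released, and the job is handed in at about 26.5 s; the hand-in returned no verdict, so this rests on my own camera and force checks.

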